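# Roll a sample canister up the scanner's loading ramp to the stop

### The job

Push the orange-capped sample canister up the scanner's loading ramp with the fingers, slowly (a few centimetres a second) and keeping the fingers behind it so that it never runs free or rolls back, until it is over the crest and rests against the blue stop. Let it roll on the ramp: do not pick it up or carry it. Leave the bottle, the jar and the meter beside the ramp where they stand, and finish with the hand clear of everything.

Things in the scene. Friction and masses are not known exactly. Their poses are not given: they have to be found in the camera images.
- scanner: Fixed cream scanner with open-topped loading track. Origin on the bench, z = 0; x level and uphill along the track, y across, z up. Track surface in mm (x, height): level apron (-190, 8) to (-65, 8), ramp to the crest (35, 22), seat falling to the blue stop (105, 16). Loading end open. Guide rails 12 above the surface, inner faces y +-67, outer +-73. Housing x 117 to 217, y +-85, 70 high.
- canister: Polished, slippery aluminium cylinder with orange end caps and blue stripes, 60 mm diameter, 116 mm long, 0.25 to 0.5 kg, lying across the track on the level apron. Origin at its centre, y along its axis; x and z turn as it rolls. Rolls freely: left on the ramp it runs back and off the loading end; past the crest it settles against the stop. Home: centre at x 75, z 49 mm in the scanner's frame.
- ramp_foot (a point): Point in the middle of the track where the level apron meets the ramp, on the surface; axes as the scanner's.
- ramp_crest (a point): Point in the middle of the track at the crest (orange line), on the surface; axes as the scanner's.
- stop_face (a point): Middle of the blue stop's upright face (x 105 mm in the scanner's frame), 30 mm above the seat; the stop is 146 mm wide, its top 60 mm above the bench. Axes as the scanner's.
- reagent_bottle: Bystander: loose amber bottle with white cap, 54 mm diameter, 115 mm high, standing on the bench beside the track. Origin at the centre of its underside.
- sample_jar: Bystander: loose white-labelled jar with blue lid, 52 mm diameter, 60 mm high, on the bench beside the track. Origin at the centre of its underside.
- colorimeter: Bystander: loose yellow hand meter lying flat on the bench beside the track, 95 x 55 x 32 mm (x, y, z). Origin at the centre of its underside.
Not all that is in view belongs to the job. There is more than one size of the canister; the job needs the middle-sized.

How it is judged:
By the outcome, as a careful person would: the job done as asked, in the order asked, and still so for the second after the job is handed in, with the robot touching nothing.
It also fails if it takes over 38 s, if anything falls off the work surface, if the arm or the gripper's body presses on something with over 40 N, if the wrist force passes 120 N, or if a joint passes its speed limit or range.

### The arm

A 6-joint arm with a two-finger parallel gripper is mounted at the origin on the work surface. World frame = base frame: x ahead of the robot, y to its left, z up, the work surface at z = 0. Lengths are in m, angles in rad, forces in N, time in s.
With the tool pointing down it reaches from about 0.4 to 0.925 m from the base axis. Payload 3.4 kg.
Tool frame: the origin (TCP) lies at the very end of the fingers, on their centre line; the grasp point (between the pads) lies 19 mm behind it; z points along the fingers, y is the direction in which the jaws open and shut (so a half turn about z gives the same grasp; the last joint's range is limited). The gripper opens to 85 mm and grips with 20 to 120 N. Pads are 22 mm wide; open, the fingers measure 114 mm over their backs; the gripper's body (76 mm by 85 mm) begins 54 mm behind the grasp point. The pads swing forward as they close: fully open they stand 13 mm farther back than shut.
Start: joints at [1.087, 0.307, 1.506, -0, 1.328, -0.073], TCP at [0.229, 0.527, 0.231] pointing down, gripper open.
Joint ranges: [-3.12, 3.12], [-1.05, 2.28], [0.14, 2.33], [-1.42, 4.57], [0.1, 2.73], [-2.68, 2.68]. Speed limits (rad/s): [2.57, 2.57, 3.14, 3.14, 3.14, 3.14].

### API

Orientations are given as a unit quaternion [x, y, z, w].
In Python, from rig import env gives the robot as it stands.
- The arm moves only by the tool jog_arm, never from a script. Its argument "commands" is a list of rows, each an object of numbers: "tx", "ty", "tz": the shift along the tool's x, y, z as a fraction of full scale; "spin": the turn about the tool's z as a fraction of full scale; "fingers": the closure in counts, from 0 (fully open) to 255 (shut). In form: [{"tx": .., "ty": .., "tz": .., "spin": .., "fingers": ..}, ...]. A call has 1 to 8 rows; each row is the pose to reach, as a shift and turn from the pose commanded when the call began, along the tool's axes at that moment; what a row does not reach only later rows make up. Full scale, the value 1, is 0.25 m for a shift and 45 degrees for a turn. A row lasts 1/12 s, in which the tool goes at most 41.7 mm and 7.16 degrees, less where a joint would pass 70% of its speed; a pose out of reach is approached as far as the arm can. A call with a number of a shift or a turn outside -1 to 1 is refused whole. A call with a gripper value outside its range is refused whole. The fingers move at their own pace and stop on an object; the grip force is fixed at half the most. Time passes only in rows, so rows that repeat a pose let the fingers close. It gives the time, the measured TCP pose, the force and the opening at its end, in the units of the state.
- env.read_state(): the state, without advancing time (a new reading comes with each control period).
- env.grab_frame(name): name is "scene" or "side" or "wrist"; returns a dict with "frame" (400x640x3 uint8, red, green, blue), "fx", "fy", "cx", "cy" (pixels), "xyz" and "orientation" of the camera in the world. Camera axes: x right, y down, z forward; pixel columns grow to the right and rows downward; lengths in m; the calibration is good to about 2 mm. A picture is of the moment at which its call begins. There is no depth.
- env.job_done(): hands the job in, once; it reports no verdict.
The state is a dict: "time_s": time; "joints": joint angles; "dq": joint speeds; "effort": joint torques, N m; "position": TCP position; "tool_rot": TCP orientation; "contact_force": force on the tool from outside, world axes, zero at the start; "wrist_torque": the same for the moment, N m; "gripper_width": finger opening in m.
Only numpy, scipy, OpenCV 4.12 (cv2) and the standard library are available. Lean on these libraries where they do the work, as an engineer would, in place of code of your own. Each camera call takes 0.05 s, during which the arm holds its last target. There are 200 camera calls.

## Working session

There is one attempt and no reset: what is moved stays moved. The work goes in short steps, Python scripts to look and compute and a tool call to move; the robot and the scene stay as the last step left them, time stands still between calls to the robot, and variables do not carry over. Pictures are saved under pics/ and viewed, about 8 in all and at most 12, crops included, and the job is handed in when it is done.

Besides the shell and the picture viewer there is one more tool, called after "Emit:" as name(argument=value, ...) on one line, values as JSON. jog_arm: Moves the arm, as the interface text tells. Shift numbers are shares of 0.25 m and turn numbers shares of 45 degrees, none past 1 either way. Its arguments: {"type":"object","properties":{"commands":{"type":"array"}},"required":["commands"]}

```bash
mkdir -p pics && cat > h.py <<'E'
import numpy as np, cv2, json
from rig import env
from scipy.spatial.transform import Rotation as R
def snap(n,f):
    g=env.grab_frame(n); cv2.imwrite(f'pics/{f}.png',g['frame'][:,:,::-1])
    json.dump({k:np.asarray(g[k]).tolist() for k in g if k!='frame'},open(f'pics/{f}.json','w')); return g
def ray(g,u,v):
    d=R.from_quat(g['orientation']).apply([(u-g['cx'])/g['fx'],(v-g['cy'])/g['fy'],1]); return np.array(g['xyz']),d
def at(g,u,v,z):
    o,d=ray(g,u,v); return o+d*(z-o[2])/d[2]
def proj(g,p):
    q=R.from_quat(g['orientation']).inv().apply(np.array(p)-np.array(g['xyz'])); return np.c_[q[...,0]/q[...,2]*g['fx']+g['cx'],q[...,1]/q[...,2]*g['fy']+g['cy']]
def load(f): return json.load(open(f'pics/{f}.json'))
E
python3 - <<'E'
from h import *
for n in('scene','side','wrist'):
    g=snap(n,n+'0'); print(n,g['xyz'],g['orientation'],g['fx'])
print(env.read_state())
E
```

```text
scene [ 1.45054417 -0.40457637  0.97808591] [ 0.75812084  0.51816287 -0.21470797 -0.33265676] 517.9509588785539
side [0.12964007 0.45726711 0.56169759] [-0.3093797   0.84008402 -0.41549866  0.16094693] 409.05537416903644
wrist [0.16385604 0.55499354 0.37309458] [0.82786914 0.54280261 0.07676495 0.11876517] 290.73165550425296
{'time_s': 0.15, 'joints': array([ 1.08753689e+00,  3.07427595e-01,  1.50738431e+00,  1.80211513e-05,
        1.32839887e+00, -7.35105069e-02]), 'dq': array([-0.00065311, -0.00119197, -0.00517914, -0.00073847, -0.00018097,
       -0.00183914]), 'effort': array([ 9.27744841e-04, -4.57974708e+01, -2.52220935e+01, -2.87225912e-04,
        8.59612104e-03, -2.73258979e-05]), 'position': array([0.22884007, 0.52691611, 0.23057336]), 'tool_rot': array([ 2.03446310e-01,  9.79085770e-01, -7.75508197e-04, -2.30740911e-04]), 'contact_force': array([-1.11707952, -0.23090488, -0.74682714]), 'wrist_torque': array([-0.01563649, -0.01673077, -0.0010017 ]), 'gripper_width': 0.08561993272269018}
```

View pics/scene0.png

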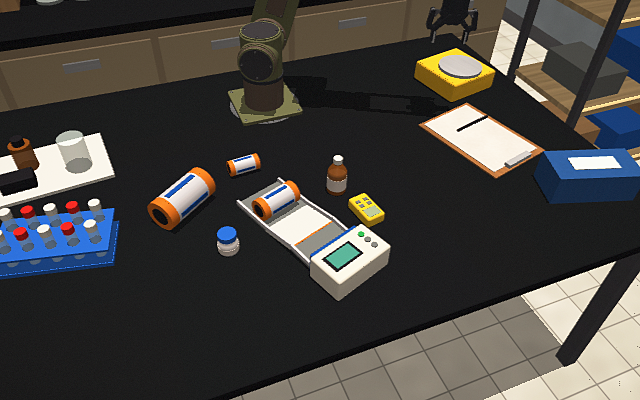

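View pics/side0.png

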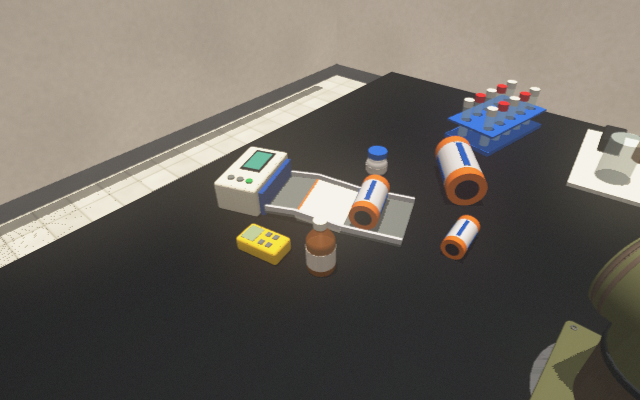

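The scene view shows the middle canister at about (276,201) on the apron. The housing is at (350,262), bottle at (337,178), meter at (367,208) and jar at (228,241). The side view agrees, with the canister at (369,202). I'll enlarge both views to pick corners.

```bash
python3 - <<'E'
import cv2
a=cv2.imread('pics/scene0.png')[150:300,205:400];cv2.imwrite('pics/sc.png',cv2.resize(a,None,fx=4,fy=4,interpolation=cv2.INTER_CUBIC))
a=cv2.imread('pics/side0.png')[140:280,210:420];cv2.imwrite('pics/si.png',cv2.resize(a,None,fx=3.8,fy=3.8,interpolation=cv2.INTER_CUBIC))
E
```

```text
(no output)
```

View pics/sc.png

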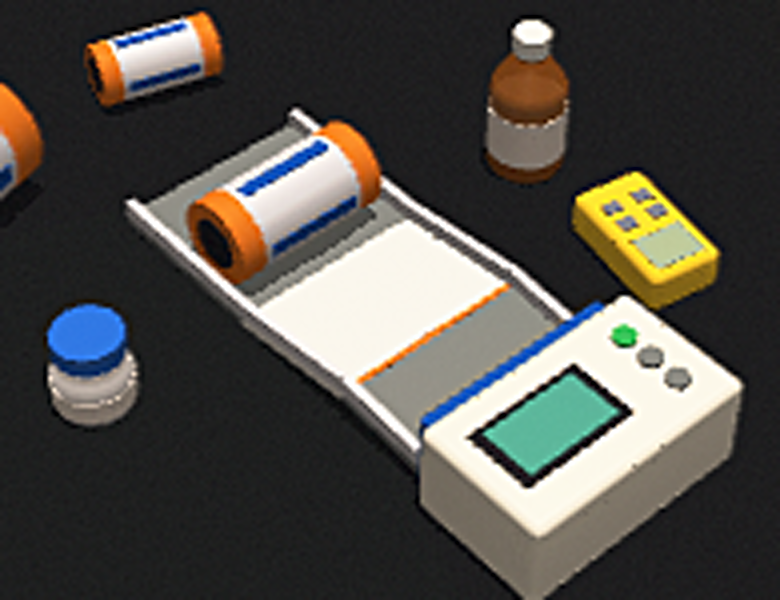

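View pics/si.png

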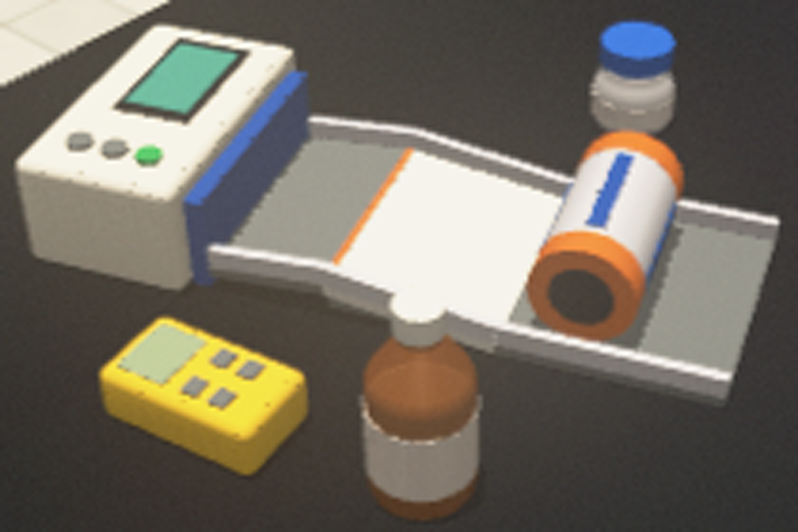

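```bash
cat > fit.py <<'E'
from h import *
from scipy.optimize import least_squares
S=load('scene0');D=load('side0')
sc=lambda x,y:(205+x/4,150+y/4); si=lambda x,y:(210+x/3.8,140+y/3.8)
A=[(sc(360,380),(35,-67,22)),(sc(506,288),(35,67,22)),(sc(422,428),(117,-85,70)),(sc(744,383),(217,85,70)),(sc(538,535),(217,-85,70)),(sc(128,203),(-190,-73,20)),(sc(293,112),(-190,73,20))]
B=[(si(411,150),(35,-67,22)),(si(778,219),(-190,-73,20)),(si(728,378),(-190,73,20)),(si(304,72),(105,-73,60)),(si(190,205),(105,73,60)),(si(158,27),(217,-85,70)),(si(18,160),(217,85,70))]
def W(p,m): return np.r_[p[:2],0]+R.from_euler('z',p[2]).apply(np.array(m,float)/1000)
def res(p): return np.r_[tuple((proj(g,W(p,[m for _,m in L]))-[u for u,_ in L]).ravel() for g,L in((S,A),(D,B)))]
r=least_squares(res,[.6,.0,.7],loss='soft_l1')
p=r.x
if __name__=='__main__':
    print(p,np.degrees(p[2]));print(np.round(res(p).reshape(-1,2),1).tolist())
    loc=lambda w:np.round(R.from_euler('z',-p[2]).apply(w-np.r_[p[:2],0])*1000,1)
    for n,a,b,z in(('capends',sc(213,243),si(580,296),.038),('bottle',sc(532,33),si(418,297),.115),('jar',sc(87,328),si(637,42),.060),('meter',sc(645,228),si(203,383),.032)):
        for g,u in((S,a),(D,b)): w=at(g,*u,z);print(n,w.round(3),loc(w))
    s=env.read_state();print(W(p,[[-160,0,0],[75,0,0]]),R.from_quat(s['tool_rot']).as_matrix().round(3))
E
python3 fit.py
```

```text
[ 0.60127355 -0.08424981  0.35627761] 20.413203607110265
[[-2.7, 1.7], [0.7, -1.3], [-1.3, 0.1], [1.0, -0.8], [0.1, 0.0], [-0.9, -0.4], [0.5, -1.3], [-0.2, -0.4], [-0.1, -0.2], [-0.3, 0.6], [0.6, -0.2], [2.4, -0.5], [-1.4, -2.2], [-2.7, 0.4]]
capends [ 0.525 -0.18   0.038] [-104.8  -62.8   38. ]
capends [ 0.482 -0.071  0.038] [-106.5   54.3   38. ]
bottle [0.486 0.056 0.115] [-58.6 171.6 115. ]
bottle [0.486 0.054 0.115] [-59.8 170.  115. ]
jar [ 0.589 -0.277  0.06 ] [ -78.3 -176.2   60. ]
jar [ 0.588 -0.275  0.06 ] [ -78.6 -174.2   60. ]
meter [0.605 0.09  0.032] [ 64.3 161.5  32. ]
meter [0.591 0.099 0.032] [ 54.  175.6  32. ]
[[ 0.45132129 -0.1400559   0.        ]
 [ 0.67156367 -0.05809071  0.        ]] [[-0.917  0.398 -0.001]
 [ 0.398  0.917 -0.001]
 [ 0.    -0.002 -1.   ]]
```

The scanner fit has its yaw at 20.4°. The canister centre is at track (-105, -4) mm, and the jar and bottle agree between views to 2 mm. I'll go in with tool x along uphill and the fingers open across the track, with a total spin of +136°.

Emit:
jog_arm(commands=[{"tx": -0.98,"ty": -0.56,"tz": 0,"spin": 1,"fingers": 0},{"tx": -0.98,"ty": -0.56,"tz": 0,"spin": 1,"fingers": 0},{"tx": -0.98,"ty": -0.56,"tz": 0,"spin": 1,"fingers": 0},{"tx": -0.98,"ty": -0.56,"tz": 0,"spin": 1,"fingers": 0},{"tx": -0.98,"ty": -0.56,"tz": 0,"spin": 1,"fingers": 0},{"tx": -0.98,"ty": -0.56,"tz": 0,"spin": 1,"fingers": 0},{"tx": -0.98,"ty": -0.56,"tz": 0,"spin": 1,"fingers": 0},{"tx": -0.98,"ty": -0.56,"tz": 0,"spin": 1,"fingers": 0}])

```text
time_s: 0.82
position: [0.4012, 0.2968, 0.2312]
tool_rot: [0.565, 0.825, -0.001, 0.002]
contact_force: [-0.2, -0.0, -1.0]
gripper_width: 0.0854
```

```bash
cat > goto.py <<'E'
import sys
from fit import *
s=env.read_state();M=R.from_quat(s['tool_rot'])
def go(w): return np.round(M.inv().apply(np.array(w)-s['position'])/.25,3)
y=np.degrees(np.arctan2(M.as_matrix()[1,0],M.as_matrix()[0,0]))
print(s['time_s'],s['position'].round(4),'yaw',y.round(1),'spin',round((y-np.degrees(p[2]))/45,3),'q',s['joints'].round(2),'F',s['contact_force'].round(1))
loc=lambda w:np.round(R.from_euler('z',-p[2]).apply(w-np.r_[p[:2],0])*1000,1)
print('track',loc(s['position']),'pre',go(W(p,[[-160,-3,200]])[0]),'mid',go([.45,.1,.22]))
E
python3 goto.py
```

```text
0.8167 [0.4012 0.2968 0.2312] yaw 111.1 spin 2.016 q [ 0.55  0.2   1.66 -0.    1.28  0.19] F [-0.2 -0.  -1. ]
track [-54.6 426.9 231.2] pre [-1.714 -0.443  0.13 ] mid [-0.804 -0.102  0.047]
```

Emit:
jog_arm(commands=[{"tx": -0.9,"ty": -0.12,"tz": 0,"spin": 1,"fingers": 0},{"tx": -0.9,"ty": -0.12,"tz": 0,"spin": 1,"fingers": 0},{"tx": -0.9,"ty": -0.12,"tz": 0,"spin": 1,"fingers": 0},{"tx": -0.9,"ty": -0.12,"tz": 0,"spin": 1,"fingers": 0},{"tx": -0.9,"ty": -0.12,"tz": 0,"spin": 1,"fingers": 0},{"tx": -0.9,"ty": -0.12,"tz": 0,"spin": 1,"fingers": 0},{"tx": -0.9,"ty": -0.12,"tz": 0,"spin": 1,"fingers": 0},{"tx": -0.9,"ty": -0.12,"tz": 0,"spin": 1,"fingers": 0}])

```text
time_s: 1.48
position: [0.4527, 0.0801, 0.2311]
tool_rot: [0.837, 0.547, -0.0, -0.0]
contact_force: [-0.3, -0.1, -0.9]
gripper_width: 0.0853
```

```bash
python3 goto.py
```

```text
1.4833 [0.4527 0.0801 0.2311] yaw 66.3 spin 1.02 q [0.08 0.15 1.73 0.   1.27 0.5 ] F [-0.3 -0.1 -0.9]
track [-81.9 205.9 231.1] pre [-0.818  0.357  0.124] mid [ 0.068 -0.042  0.044]
```

Emit:
jog_arm(commands=[{"tx": -0.82,"ty": 0.36,"tz": 0.12,"spin": 1,"fingers": 0},{"tx": -0.82,"ty": 0.36,"tz": 0.12,"spin": 1,"fingers": 0},{"tx": -0.82,"ty": 0.36,"tz": 0.12,"spin": 1,"fingers": 0},{"tx": -0.82,"ty": 0.36,"tz": 0.12,"spin": 1,"fingers": 0},{"tx": -0.82,"ty": 0.36,"tz": 0.12,"spin": 1,"fingers": 0},{"tx": -0.82,"ty": 0.36,"tz": 0.12,"spin": 1,"fingers": 0},{"tx": -0.82,"ty": 0.36,"tz": 0.12,"spin": 1,"fingers": 0},{"tx": -0.82,"ty": 0.36,"tz": 0.12,"spin": 1,"fingers": 0}])

```text
time_s: 2.15
position: [0.4536, -0.143, 0.2008]
tool_rot: [0.982, 0.186, -0.0, -0.001]
contact_force: [-0.3, 0.5, -0.0]
gripper_width: 0.0853
```

```bash
python3 goto.py && python3 -c "
from h import *
snap('wrist','w1')"
```

```text
2.15 [ 0.4536 -0.143   0.2008] yaw 21.5 spin 0.024 q [-0.39  0.2   1.75  0.    1.2   0.8 ] F [-0.3  0.5 -0. ]
track [-158.9   -3.6  200.8] pre [-0.004 -0.002  0.003] mid [ 0.343 -0.91  -0.076]
```

View pics/w1.png

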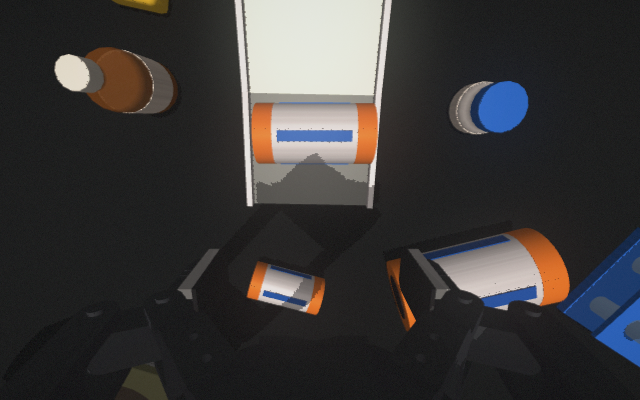

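The wrist view shows the track centred. The apron end is at rows 205-207 (columns 248-372) and the canister spans rows 101-164. The small and large spare canisters lie behind the loading end. I'll locate them before going down.

```bash
python3 - <<'E'
from fit import *
g=load('w1');loc=lambda w:np.round(R.from_euler('z',-p[2]).apply(w-np.r_[p[:2],0])*1000,1)
for n,u,v,z in(('endL',248,206,.02),('endR',373,207,.02),('footL',250,94,.008),('footR',378,97,.008),('can c',314,133,.06),('canL',253,133,.05),('canR',377,133,.05),('bigL',400,290,.05),('bigLlow',410,325,.05),('bigtopL',390,262,.07),('small',286,288,.03),('smallR',324,300,.02)): print(n,loc(at(g,u,v,z)))
print([loc(at(S,*u)) for u in((162,213,.05),(208,180,.05),(230,170,.02),(258,160,.02))])
print('rail proj',proj(g,W(p,[[-190,73,20],[-190,-73,20],[-65,67,8],[-65,-67,8]])).round())
E
```

```text
endL [-190.    71.7   20. ]
endR [-188.6  -74.    20. ]
footL [-66.3  66.6   8. ]
footR [-66.9 -72.6   8. ]
can c [-103.5   -3.5   60. ]
canL [-105.1   56.5   50. ]
canR [-102.9  -65.5   50. ]
bigL [-278.9 -106.1   50. ]
bigLlow [-326.7 -122.9   50. ]
bigtopL [-232.8  -85.2   70. ]
small [-291.7   27.3   30. ]
smallR [-315.   -20.4   20. ]
[array([-246.6, -256.1,   50. ]), array([-276.7,  -99.8,   50. ]), array([-303.1,  -13. ,   20. ]), array([-286.9,   74.3,   20. ])]
rail proj [[247. 206.]
 [372. 208.]
 [250.  93.]
 [373.  95.]]
```

Emit:
jog_arm(commands=[{"tx": 0,"ty": 0,"tz": 0.12,"spin": 0.024,"fingers": 0},{"tx": 0,"ty": 0,"tz": 0.24,"spin": 0.024,"fingers": 0},{"tx": 0,"ty": 0,"tz": 0.36,"spin": 0.024,"fingers": 0},{"tx": 0,"ty": 0,"tz": 0.48,"spin": 0.024,"fingers": 0},{"tx": 0,"ty": 0,"tz": 0.6,"spin": 0.024,"fingers": 0},{"tx": 0,"ty": 0,"tz": 0.67,"spin": 0.024,"fingers": 0},{"tx": 0,"ty": 0,"tz": 0.71,"spin": 0.024,"fingers": 0},{"tx": 0,"ty": 0,"tz": 0.725,"spin": 0.024,"fingers": 0}])

```text
time_s: 2.87
position: [0.4525, -0.1407, 0.0184]
tool_rot: [0.984, 0.18, -0.002, -0.001]
contact_force: [0.4, 0.3, 1.0]
gripper_width: 0.0855
```

```bash
python3 goto.py && python3 - <<'E'
from h import *
a=snap('side','s2')['frame'][140:280,290:440,::-1];b=snap('wrist','w2')['frame'][:,:,::-1]
cv2.imwrite('pics/c2.png',np.hstack([cv2.resize(a,(430,400),interpolation=2),cv2.resize(b,(370,400))]))
E
```

```text
2.8667 [ 0.4525 -0.1407  0.0184] yaw 20.7 spin 0.006 q [-0.39  0.45  1.97  0.    0.72  0.82] F [0.4 0.3 1. ]
track [-159.1   -1.    18.4] pre [-0.005  0.006 -0.727] mid [ 0.329 -0.906 -0.805]
```

View pics/c2.png

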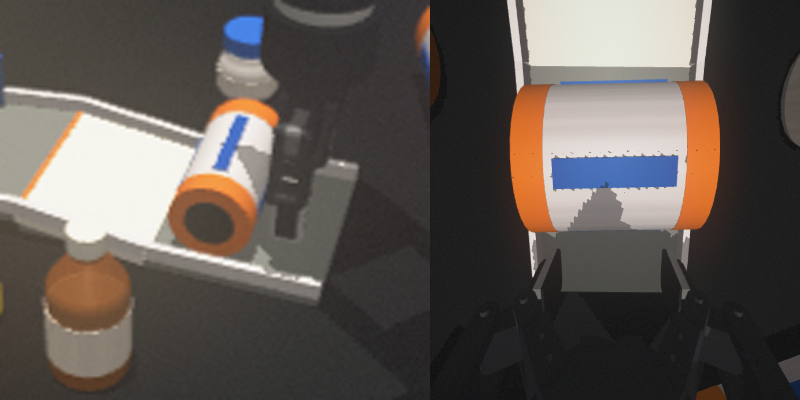

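The fingers are down behind the canister with a gap of about 13 mm (side inset). They straddle the track evenly inside the rails (wrist inset). I'll close the gap gently.

Emit:
jog_arm(commands=[{"tx": 0.01,"ty": 0,"tz": 0,"spin": 0.006,"fingers": 0},{"tx": 0.02,"ty": 0,"tz": 0,"spin": 0.006,"fingers": 0},{"tx": 0.03,"ty": 0,"tz": 0,"spin": 0.006,"fingers": 0},{"tx": 0.038,"ty": 0,"tz": 0,"spin": 0.006,"fingers": 0},{"tx": 0.044,"ty": 0,"tz": 0,"spin": 0.006,"fingers": 0},{"tx": 0.048,"ty": 0,"tz": 0,"spin": 0.006,"fingers": 0},{"tx": 0.052,"ty": 0,"tz": 0,"spin": 0.006,"fingers": 0},{"tx": 0.057,"ty": 0,"tz": 0,"spin": 0.006,"fingers": 0}])

```text
time_s: 3.63
position: [0.4668, -0.1379, 0.0201]
tool_rot: [0.985, 0.175, -0.0, -0.0]
contact_force: [0.0, -0.4, 0.1]
gripper_width: 0.0852
```

```bash
python3 goto.py
```

```text
3.6333 [ 0.4668 -0.1379  0.0201] yaw 20.2 spin -0.005 q [-0.37  0.46  1.95 -0.    0.74  0.84] F [ 0.  -0.4  0.1]
track [-144.7   -3.3   20.1] pre [-0.061 -0.001 -0.72 ] mid [ 0.265 -0.916 -0.8  ]
```

Emit:
jog_arm(commands=[{"tx": 0.006,"ty": 0,"tz": 0,"spin": 0,"fingers": 0},{"tx": 0.013,"ty": 0,"tz": 0,"spin": 0,"fingers": 0},{"tx": 0.021,"ty": 0,"tz": 0,"spin": 0,"fingers": 0},{"tx": 0.03,"ty": 0,"tz": 0,"spin": 0,"fingers": 0},{"tx": 0.039,"ty": 0,"tz": 0,"spin": 0,"fingers": 0},{"tx": 0.048,"ty": 0,"tz": 0,"spin": 0,"fingers": 0},{"tx": 0.057,"ty": 0,"tz": 0,"spin": 0,"fingers": 0},{"tx": 0.066,"ty": 0,"tz": 0,"spin": 0,"fingers": 0}])

```text
time_s: 4.3
position: [0.4827, -0.1321, 0.02]
tool_rot: [0.985, 0.175, 0.0, 0.0]
contact_force: [-1.0, -0.1, 0.5]
gripper_width: 0.0856
```

```bash
cat > can.py <<'E'
from goto import *
g=snap('wrist','wt'); f=cv2.cvtColor(cv2.imread('pics/wt.png'),cv2.COLOR_BGR2HSV)
m=cv2.inRange(f,(5,150,120),(18,255,255));n,l,st,c=cv2.connectedComponentsWithStats(m)
# near silhouette: pads of caps; report bounding boxes
for i in range(1,n):
    if st[i,4]>300:
        x,y,w,h,a=st[i]; r=[loc(ray(g,x+w/2,v)[0]+ray(g,x+w/2,v)[1]*0) for v in(y,)]
        # tangent rays in track x-z plane -> axis bisector at axis height
        ds=[R.from_euler('z',-p[2]).apply(ray(g,x+w/2,v)[1]) for v in(y,y+h)]
        ds=[d[[0,2]]/np.hypot(d[0],d[2]) for d in ds];b=ds[0]+ds[1]
        half=np.arccos(ds[0]@ds[1])/2;b/=np.hypot(*b);o=r[0][[0,2]];print('cap',st[i].tolist(),'axis x,z',(o+b*30/np.sin(half)).round(1))
E
python3 can.py
```

```text
4.3 [ 0.4827 -0.1321  0.02  ] yaw 20.2 spin -0.005 q [-0.35  0.47  1.92 -0.    0.76  0.87] F [-1.  -0.1  0.5]
track [-127.8   -3.4   20. ] pre [-0.129 -0.001 -0.72 ] mid [ 0.198 -0.916 -0.8  ]
cap [412, 111, 73, 142, 7240] axis x,z [-85.2  38.9]
cap [138, 117, 75, 140, 7131] axis x,z [-87.   37.9]
```

The vision check puts the canister axis at x≈-86, z≈38, in contact with the fingers at TCP x -128. I'll go on without a pause.

Emit:
jog_arm(commands=[{"tx": 0.011,"ty": 0,"tz": 0,"spin": 0,"fingers": 0},{"tx": 0.022,"ty": 0,"tz": 0,"spin": 0,"fingers": 0},{"tx": 0.033,"ty": 0,"tz": 0,"spin": 0,"fingers": 0},{"tx": 0.044,"ty": 0,"tz": 0,"spin": 0,"fingers": 0},{"tx": 0.055,"ty": 0,"tz": 0,"spin": 0,"fingers": 0},{"tx": 0.066,"ty": 0,"tz": 0,"spin": 0,"fingers": 0},{"tx": 0.077,"ty": 0,"tz": -0.001,"spin": 0,"fingers": 0},{"tx": 0.088,"ty": 0,"tz": -0.002,"spin": 0,"fingers": 0}])

```text
time_s: 5.02
position: [0.5029, -0.1244, 0.0205]
tool_rot: [0.985, 0.175, -0.0, -0.0]
contact_force: [-1.6, -1.5, 1.5]
gripper_width: 0.0852
```

Emit:
jog_arm(commands=[{"tx": 0.011,"ty": 0,"tz": -0.0015,"spin": 0,"fingers": 0},{"tx": 0.022,"ty": 0,"tz": -0.003,"spin": 0,"fingers": 0},{"tx": 0.033,"ty": 0,"tz": -0.0045,"spin": 0,"fingers": 0},{"tx": 0.044,"ty": 0,"tz": -0.006,"spin": 0,"fingers": 0},{"tx": 0.055,"ty": 0,"tz": -0.0075,"spin": 0,"fingers": 0},{"tx": 0.066,"ty": 0,"tz": -0.009,"spin": 0,"fingers": 0},{"tx": 0.077,"ty": 0,"tz": -0.0105,"spin": 0,"fingers": 0},{"tx": 0.088,"ty": 0,"tz": -0.012,"spin": 0,"fingers": 0}])

```text
time_s: 5.68
position: [0.5239, -0.1169, 0.0236]
tool_rot: [0.985, 0.175, -0.0, -0.0]
contact_force: [-1.1, -0.1, 1.6]
gripper_width: 0.0855
```

```bash
python3 can.py
```

```text
5.6833 [ 0.5239 -0.1169  0.0236] yaw 20.2 spin -0.005 q [-0.3   0.5   1.83 -0.    0.81  0.92] F [-1.1 -0.1  1.6]
track [-83.9  -3.6  23.6] pre [-0.305 -0.001 -0.706] mid [ 0.022 -0.916 -0.786]
cap [147, 0, 312, 6, 1661] axis x,z [ 1301.9 -3876.3]
cap [409, 112, 73, 142, 7213] axis x,z [-41.6  42.6]
cap [136, 117, 77, 140, 7089] axis x,z [-43.   41.4]
```

The canister is on the ramp at x≈-42, z≈42, against the fingers. Continuing.

Emit:
jog_arm(commands=[{"tx": 0.011,"ty": 0,"tz": -0.0015,"spin": 0,"fingers": 0},{"tx": 0.022,"ty": 0,"tz": -0.003,"spin": 0,"fingers": 0},{"tx": 0.033,"ty": 0,"tz": -0.0045,"spin": 0,"fingers": 0},{"tx": 0.044,"ty": 0,"tz": -0.006,"spin": 0,"fingers": 0},{"tx": 0.055,"ty": 0,"tz": -0.0075,"spin": 0,"fingers": 0},{"tx": 0.066,"ty": 0,"tz": -0.009,"spin": 0,"fingers": 0},{"tx": 0.077,"ty": 0,"tz": -0.0105,"spin": 0,"fingers": 0},{"tx": 0.088,"ty": 0,"tz": -0.012,"spin": 0,"fingers": 0}])

```text
time_s: 6.4
position: [0.5446, -0.1093, 0.0266]
tool_rot: [0.985, 0.175, 0.0, 0.0]
contact_force: [-1.5, -1.4, 0.8]
gripper_width: 0.0853
```

Emit:
jog_arm(commands=[{"tx": 0.011,"ty": 0,"tz": -0.0015,"spin": 0,"fingers": 0},{"tx": 0.022,"ty": 0,"tz": -0.003,"spin": 0,"fingers": 0},{"tx": 0.033,"ty": 0,"tz": -0.0045,"spin": 0,"fingers": 0},{"tx": 0.044,"ty": 0,"tz": -0.006,"spin": 0,"fingers": 0},{"tx": 0.055,"ty": 0,"tz": -0.0075,"spin": 0,"fingers": 0},{"tx": 0.066,"ty": 0,"tz": -0.009,"spin": 0,"fingers": 0},{"tx": 0.077,"ty": 0,"tz": -0.0105,"spin": 0,"fingers": 0},{"tx": 0.088,"ty": 0,"tz": -0.012,"spin": 0,"fingers": 0}])

```text
time_s: 7.07
position: [0.5653, -0.1017, 0.0296]
tool_rot: [0.985, 0.175, 0.0, 0.0]
contact_force: [-2.1, -0.5, 1.5]
gripper_width: 0.085
```

```bash
python3 can.py
```

```text
7.0667 [ 0.5653 -0.1017  0.0296] yaw 20.2 spin -0.005 q [-0.25  0.52  1.74 -0.    0.87  0.97] F [-2.1 -0.5  1.5]
track [-39.8  -3.8  29.6] pre [-0.481 -0.001 -0.682] mid [-0.155 -0.916 -0.762]
cap [168, 103, 273, 10, 2210] axis x,z [   80.7 -1748.8]
cap [136, 116, 75, 141, 7185] axis x,z [ 1.3 48.1]
cap [409, 116, 73, 141, 7194] axis x,z [ 0.8 48.2]
```

Emit:
jog_arm(commands=[{"tx": 0.011,"ty": 0,"tz": -0.0015,"spin": 0,"fingers": 0},{"tx": 0.022,"ty": 0,"tz": -0.003,"spin": 0,"fingers": 0},{"tx": 0.033,"ty": 0,"tz": -0.0045,"spin": 0,"fingers": 0},{"tx": 0.044,"ty": 0,"tz": -0.006,"spin": 0,"fingers": 0},{"tx": 0.055,"ty": 0,"tz": -0.0075,"spin": 0,"fingers": 0},{"tx": 0.066,"ty": 0,"tz": -0.009,"spin": 0,"fingers": 0},{"tx": 0.077,"ty": 0,"tz": -0.0105,"spin": 0,"fingers": 0},{"tx": 0.088,"ty": 0,"tz": -0.012,"spin": 0,"fingers": 0}])

```text
time_s: 7.78
position: [0.5859, -0.0941, 0.0326]
tool_rot: [0.985, 0.175, 0.0, 0.0]
contact_force: [-1.4, -0.9, 1.6]
gripper_width: 0.0853
```

Emit:
jog_arm(commands=[{"tx": 0.01,"ty": 0,"tz": -0.0013,"spin": 0,"fingers": 0},{"tx": 0.019,"ty": 0,"tz": -0.0025,"spin": 0,"fingers": 0},{"tx": 0.027,"ty": 0,"tz": -0.0035,"spin": 0,"fingers": 0},{"tx": 0.035,"ty": 0,"tz": -0.0045,"spin": 0,"fingers": 0},{"tx": 0.043,"ty": 0,"tz": -0.0055,"spin": 0,"fingers": 0},{"tx": 0.051,"ty": 0,"tz": -0.0065,"spin": 0,"fingers": 0},{"tx": 0.059,"ty": 0,"tz": -0.0065,"spin": 0,"fingers": 0},{"tx": 0.067,"ty": 0,"tz": -0.0065,"spin": 0,"fingers": 0}])

```text
time_s: 8.45
position: [0.602, -0.0884, 0.0343]
tool_rot: [0.985, 0.175, 0.0, 0.0]
contact_force: [-0.2, -0.7, -0.1]
gripper_width: 0.085
```

Emit:
jog_arm(commands=[{"tx": 0.01,"ty": 0,"tz": 0,"spin": 0,"fingers": 0},{"tx": 0.022,"ty": 0,"tz": 0,"spin": 0,"fingers": 0},{"tx": 0.035,"ty": 0,"tz": 0,"spin": 0,"fingers": 0},{"tx": 0.048,"ty": 0,"tz": 0,"spin": 0,"fingers": 0},{"tx": 0.061,"ty": 0,"tz": 0,"spin": 0,"fingers": 0},{"tx": 0.074,"ty": 0,"tz": 0,"spin": 0,"fingers": 0},{"tx": 0.087,"ty": 0,"tz": 0,"spin": 0,"fingers": 0},{"tx": 0.1,"ty": 0,"tz": 0,"spin": 0,"fingers": 0}])

```text
time_s: 9.12
position: [0.6252, -0.0797, 0.0342]
tool_rot: [0.985, 0.175, 0.0, 0.0]
contact_force: [0.2, -0.1, 0.4]
gripper_width: 0.0856
```

```bash
python3 can.py; python3 - <<'E'
from h import *
a=snap('side','s3')['frame'][130:270,210:400,::-1]
b=cv2.imread('pics/wt.png')
cv2.imwrite('pics/c3.png',np.hstack([cv2.resize(a,(430,400),interpolation=2),cv2.resize(b,(370,400))]))
E
```

```text
9.1167 [ 0.6252 -0.0797  0.0342] yaw 20.2 spin -0.005 q [-0.19  0.57  1.61 -0.    0.96  1.02] F [ 0.2 -0.1  0.4]
track [24.  -4.1 34.2] pre [-0.736 -0.001 -0.663] mid [-0.41  -0.916 -0.743]
cap [137, 91, 77, 141, 7171] axis x,z [75.  48.9]
cap [407, 90, 74, 141, 7184] axis x,z [74.8 48.9]
```

View pics/c3.png

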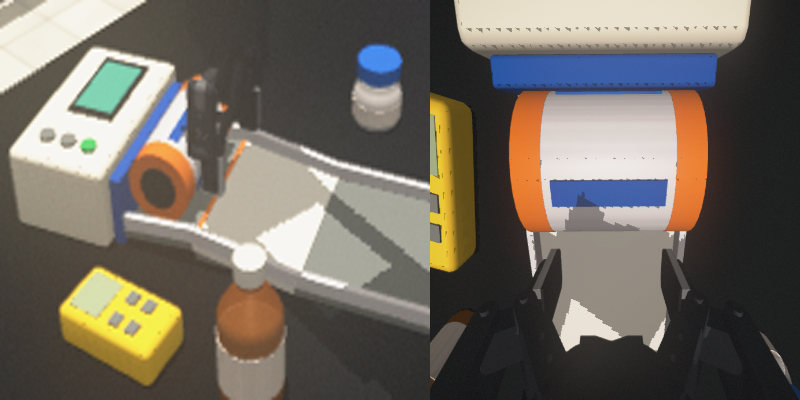

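The canister measures x 75.0, z 48.9, which is home, and it rests against the blue stop with a finger gap of about 10 mm. Now I'll retract back and up.

Emit:
jog_arm(commands=[{"tx": -0.02,"ty": 0,"tz": 0,"spin": 0,"fingers": 0},{"tx": -0.06,"ty": 0,"tz": -0.02,"spin": 0,"fingers": 0},{"tx": -0.1,"ty": 0,"tz": -0.1,"spin": 0,"fingers": 0},{"tx": -0.12,"ty": 0,"tz": -0.22,"spin": 0,"fingers": 0},{"tx": -0.12,"ty": 0,"tz": -0.36,"spin": 0,"fingers": 0},{"tx": -0.12,"ty": 0,"tz": -0.5,"spin": 0,"fingers": 0},{"tx": -0.12,"ty": 0,"tz": -0.64,"spin": 0,"fingers": 0},{"tx": -0.12,"ty": 0,"tz": -0.7,"spin": 0,"fingers": 0}])

```text
time_s: 9.88
position: [0.5975, -0.0911, 0.2147]
tool_rot: [0.985, 0.175, 0.003, 0.001]
contact_force: [0.8, -0.8, 1.7]
gripper_width: 0.0857
```

Emit:
jog_arm(commands=[{"tx": 0,"ty": 0,"tz": 0,"spin": 0,"fingers": 0},{"tx": 0,"ty": 0,"tz": 0,"spin": 0,"fingers": 0},{"tx": 0,"ty": 0,"tz": 0,"spin": 0,"fingers": 0},{"tx": 0,"ty": 0,"tz": 0,"spin": 0,"fingers": 0}])

```text
time_s: 10.22
position: [0.5948, -0.09, 0.2072]
tool_rot: [0.985, 0.175, -0.002, -0.001]
contact_force: [0.3, -0.0, -0.0]
gripper_width: 0.0857
```

```bash
python3 can.py; python3 - <<'E'
from h import *
snap('scene','sc4')
E
```

```text
10.2167 [ 0.5948 -0.09    0.2072] yaw 20.2 spin -0.006 q [-0.22  0.36  1.48 -0.    1.3   1.  ] F [ 0.3 -0.  -0. ]
track [ -8.   -3.2 207.2] pre [-0.608  0.002  0.031] mid [-0.282 -0.913 -0.048]
cap [355, 69, 24, 65, 1241] axis x,z [74.8 49. ]
cap [247, 70, 24, 64, 1233] axis x,z [75.  44.7]
cap [250, 140, 121, 4, 411] axis x,z [ -331.8 -4171.5]
```

View pics/sc4.png

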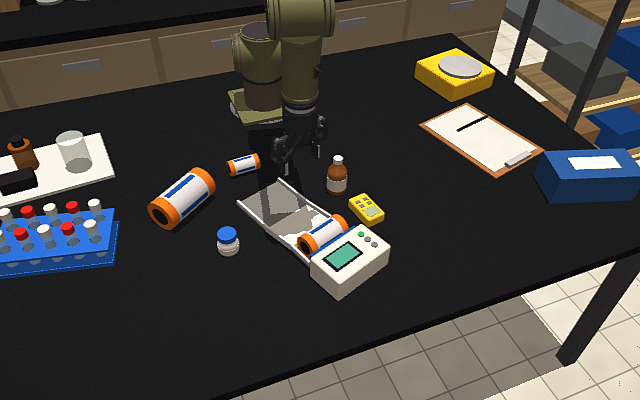

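The final scene shows the canister against the stop at about (322,235). The bottle, meter and jar are at the same pixels as before, and the hand is well clear, so I'll hand in.

```bash
python3 -c "
from rig import env
print(env.job_done())"
```

```text
the job is handed in; nothing more can be done
None
```

I pushed the middle-sized canister up the ramp with the open fingers at about 3 cm/s. It went over the crest and now rests against the blue stop. I handed the job in at about 10 s.

- **Final position:** the last close check put the canister's axis at x 75, z 49 mm in the scanner's frame, which is the given home position. After I withdrew the hand, it measured x 75 again. One of the two cap heights then read 44.7 mm instead of 49; I put that down to rough image measurement from farther off.
- **On the ramp:** my camera checks on the apron and the ramp found the canister against the fingers each time. Past the crest it rolled the last few centimetres onto the stop slightly ahead of the fingers, leaving a gap of about 10 mm.
- **Forces:** no reading while pushing was above about 3 N.
- **Finish:** the bottle, jar and meter look unmoved in the last scene picture. The hand is about 0.2 m above the bench, with no force showing on it.

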